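# Press the lid of a wafer case home with the seating tool

### The arm

A 6-joint arm with a two-finger parallel gripper is mounted at the origin on the work surface. World frame = base frame: x ahead of the robot, y to its left, z up, the work surface at z = 0. Lengths are in m, angles in degrees, forces in N, time in s.
With the tool pointing down it reaches from about 0.25 to 0.725 m from the base axis. Payload 9.7 kg.
Tool frame: the origin (TCP) lies at the very end of the fingers, on their centre line; the grasp point (between the pads) lies 19 mm behind it; z points along the fingers, y is the line along which they close (so a half turn about z gives the same grasp; the last joint's range is limited). The gripper opens to 85 mm and grips with 20 to 120 N. Pads are 22 mm wide; open, the fingers measure 114 mm over their backs; the gripper's body (76 mm by 85 mm) begins 54 mm behind the grasp point. The pads swing forward as they close: fully open they stand 13 mm farther back than shut.
Start: joints at [-64.572, 4.979, 10.078, 95.1, 0, 90], TCP at [0.236, -0.497, 0.231] pointing down, gripper open.
Joint ranges: [-179.16, 179.16], [-48.56, 103.87], [-65.8, 70.77], [-126.05, 130.52], [-82.76, 87.17], [-180, 180]. Speed limits (degrees/s): [127.2, 127.2, 147.25, 180, 180, 180].

### API

Orientations are given as [roll, pitch, yaw] about the fixed x, y, z axes, in that order (R = Rz(yaw) Ry(pitch) Rx(roll)).
In Python, from workcell import telemetry, optics, workorder gives the robot as it stands.
- The arm moves only by the shell command python3 -m handwheel 'ROWS' [FORCE]. ROWS is JSON, a list of rows, each an object of numbers: "tx", "ty", "tz": the shift along the tool's x, y, z in m; "ax", "ay", "az": the turn, a rotation vector about the tool's x, y, z in degrees; "jaw": the gripper command: -1 is shut, 1 is fully open, values between are in proportion. A call has exactly 10 rows; each row shifts and turns the commanded pose from where the row before left it, along the tool's axes as they then stand; what a row does not reach is not made up. A row lasts 1/8 s, in which the tool goes at most 62.5 mm and 10.7 degrees, less where a joint would pass 70% of its speed; a pose out of reach is approached as far as the arm can. A call is refused whole if a number of a shift passes 0.0625 or a number of a turn 10.7, either way. A call with a gripper value outside its range is refused whole. The fingers move at their own pace and stop on an object; FORCE is the grip in N (left out, the last holds). Time passes only in rows, so rows that do not move let the fingers close, or fill a call up. It gives the time, the measured TCP pose, the force, the opening and the grip force at its end, in the units of the state.
- telemetry.get_obs(): the state, without advancing time (a new reading comes with each control period).
- optics.camera(name): name is "scene" or "top" or "wrist"; returns a dict with "color" (420x560x3 uint8, red, green, blue), "K" (3x3 intrinsics, pixels), "extrinsics" (4x4, takes a point from camera to world coordinates); the wrist camera has in their place "mount" (4x4, takes a point from camera to tool coordinates, whose origin is the TCP and whose axes are the flange's). Camera axes: x right, y down, z forward; pixel columns grow to the right and rows downward; lengths in m; the calibration is good to about 2 mm. A picture is of the moment at which its call begins: read the wrist's pose just before it. There is no depth.
- workorder.job_done(): hands the job in; it is judged then, once.
The state is a dict: "time": time; "q": joint angles; "qd": joint speeds; "joint_efforts": joint torques, N m; "ee_pos": TCP position; "tcp_rot": TCP orientation; "wrist_force": force on the tool from outside, world axes, zero at the start; "torque": the same for the moment, N m; "opening": finger opening in m; "grasp_force": force on a finger pad.
Only numpy, scipy, OpenCV 4.12 (cv2) and the standard library are available. Lean on these libraries where they do the work, as an engineer would, in place of code of your own. Each camera call takes 0.05 s, during which the arm holds its last target. There are 200 camera calls.

### The job

The lid of one of the two round wafer cases is still standing proud. Draw the thick collared seating tool straight up out of its sleeve without shifting the stand, and with its flat foot press squarely on the middle of that lid until it snaps home, level and flush all round; press gently, not much harder than the snap needs, and keep the gripper off the lid. Then stand the tool upright on its foot in the shallow steel tray and let go, leaving everything else as it was.

Things in the scene. Friction and masses are not known exactly. Their poses are not given: they have to be found in the camera images.
- case: The open wafer case: round, white, 80 mm across, rim 34 mm above the bench, fixed on a fixed aluminium disc 110 mm across, 8 mm high; three grey lugs on its wall reach 51 mm from the axis, below the rim. Origin on its axis at bench height, z up. In its 70 mm bore three round-nosed spring catches, 120 degrees apart, hold the lid up until it is pushed past; about 8 to 18 N in all, varying.
- lid: Its loose grey lid, 40 g, 68 mm across, 7 mm thick, flat middle 50 mm across, 16 mm high in all. Origin: centre of its underside, z up. At first it rests level on the catches, underside about 29 mm, top 45 mm above the bench; home these are 18 and 34 mm, flush with the rim; the seat yields 4 mm more (springy), then stops hard. Off-centre pressing tips it. Over 40 N breaks the wafer inside.
- closed_case: An identical case whose lid is already home (flush with the rim), fixed to the bench; leave it alone. Origin on its axis at bench height.
- stand: Loose tool stand, 1.2 kg: aluminium base 70 mm (x) by 160 mm (y) and 12 mm high with two upright white sleeves. Origin at the centre of its underside. The sleeve at its +y 40 mm is 43 mm across, its mouth 80 mm above the bench, and holds the seating tool; the one at its -y 40 mm is 24 mm across, its mouth 50 mm high, and holds the pin.
- rod: Seating tool, about 0.27 kg: steel handle 30 mm thick up to 100 mm above the origin; collar 50 mm across from 0 to 8 mm, resting on the sleeve's mouth; 32 mm thick below, 1 mm play in the sleeve. Origin: axis, underside of the collar; z to the handle's end. The flat foot (32 mm across) is on a stiff thread: its face lies 24 to 64 mm below the origin, set anew each time, hidden in the sleeve.
- pin: A thin steel pin, 12 mm thick, 112 mm long with a small black head, standing in the other sleeve, its top 124 mm above the bench. Not needed; leave it in its sleeve. Origin at its lower end.
- tray_floor (a point): Centre of the floor of the empty shallow steel tray fixed to the bench: outside 110 mm (x) by 150 mm (y), rim 15 mm above the bench, walls 3 mm, floor 3 mm above the bench. Its axes are the tray's.
- solvent: A small white bottle, 54 mm across and 130 mm high, standing on the bench. Origin at the centre of its underside. Leave alone.
- objective: A brass microscope objective, 38 mm across and 48 mm high, standing on the bench. Origin at the centre of its underside. Leave alone.
- dish: A low glass dish, 60 mm across and 14 mm high. Origin at the centre of its underside. Leave alone.
- tweezers: Steel tweezers about 130 mm long, lying flat, 4 mm high. Origin near their middle. Leave alone.
Things that resemble listed ones, but are neither listed nor needed, are in the scene too. Leave any red or yellow look-alike of the lid alone.

How it is judged:
By the outcome, as a careful person would: the job done as asked, in the order asked, and still so for the second after the job is handed in, with the robot touching nothing.
It also fails if it takes over 51 s, if anything falls off the work surface, if the arm or the gripper's body presses on something with over 40 N, if the wrist force passes 120 N, or if a joint passes its speed limit or range.

## Working session

There is one attempt and no reset: what is moved stays moved. The work goes in short steps, Python scripts to look and compute and a shell command to move; the robot and the scene stay as the last step left them, time stands still between calls to the robot, and variables do not carry over. Pictures are saved under pics/ and viewed, at most 10 in all, crops included, and the job is handed in when it is done.

```bash
mkdir -p pics; ls; python3 - <<'E'
from workcell import telemetry, optics
import cv2,numpy as np
print(telemetry.get_obs())
for n in ("scene","top"):
    c=optics.camera(n); np.savez('pics/'+n+'0.npz',**{k:np.array(v) for k,v in c.items()})
    cv2.imwrite('pics/'+n+'0.png',c["color"][:,:,::-1]); print(n,c["K"],c["extrinsics"])
E
```

```text
pics
{'time': 0.0, 'q': array([-6.45738429e+01,  5.01125531e+00,  1.00352825e+01,  9.50998501e+01,
        2.15004631e-03,  8.99996124e+01]), 'qd': array([ 0.00037716, -0.11784263, -0.07309627,  0.00053724,  0.01545777,
       -0.00723396]), 'joint_efforts': array([ 2.68408839e-04, -5.20385349e+01,  4.64804327e+01,  1.62351859e-02,
       -1.19251783e-05,  4.39560324e-06]), 'ee_pos': array([ 0.23605358, -0.49651761,  0.230589  ]), 'tcp_rot': array([-1.79924177e+02, -2.15055740e-03,  2.54265419e+01]), 'wrist_force': array([-0.68709093,  1.15896608, -0.18439242]), 'torque': array([ 0.02175968,  0.00282203, -0.04257606]), 'grasp_force': 0.0, 'opening': 0.08529170195901385}
scene [[422.81239863   0.         284.10928244]
 [  0.         422.81239863 207.44132183]
 [  0.           0.           1.        ]] [[-0.83715091  0.43060999 -0.33727346  0.79417175]
 [ 0.54664809  0.63744938 -0.54298633  0.49181086]
 [-0.01882058 -0.63893139 -0.76903346  0.75019925]
 [ 0.          0.          0.          1.        ]]
top [[516.3185318    0.         282.18234269]
 [  0.         516.3185318  213.04614108]
 [  0.           0.           1.        ]] [[-3.02967458e-02 -9.94091211e-01  1.04234217e-01  3.83987401e-01]
 [-9.99540883e-01  3.00938768e-02 -3.51878350e-03  2.00519330e-02]
 [ 3.61180052e-04 -1.04292969e-01 -9.94546553e-01  1.19590427e+00]
 [ 0.00000000e+00  0.00000000e+00  0.00000000e+00  1.00000000e+00]]
```

View pics/scene0.png

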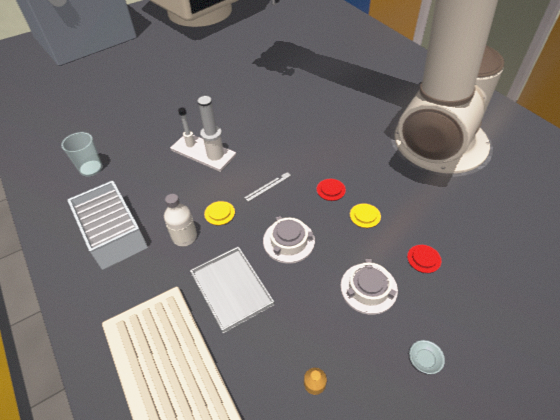

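View pics/top0.png

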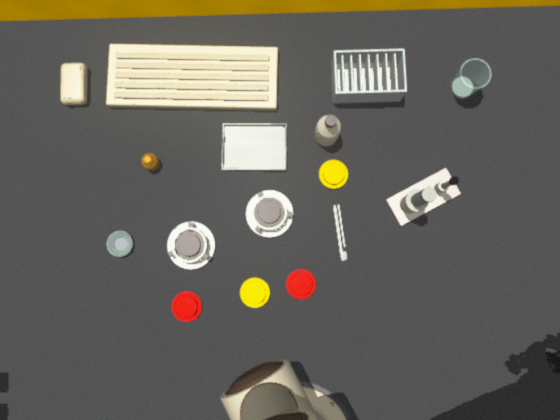

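The scene view shows the stand at (203,150) with the thick tool (210,130) and thin pin (187,130), tray (232,288), and two candidate cases at (289,238) and (370,287). The top view shows the same things at stand (423,196), tray (254,147), cases (269,212) and (190,245). I'll use one enlarged crop to see which lid is proud.

```bash
python3 - <<'E'
import cv2,numpy as np
s=cv2.imread('pics/scene0.png');t=cv2.imread('pics/top0.png')
f=lambda i,x,y,w,h:cv2.resize(i[y:y+h,x:x+w],(400,300),interpolation=cv2.INTER_CUBIC)
o=np.vstack([np.hstack([f(s,245,200,88,66),f(s,328,250,88,66)]),np.hstack([f(s,155,90,100,75),f(t,380,155,100,75)])])
cv2.imwrite('pics/crop1.png',o)
E
```

```text
(no output)
```

View pics/crop1.png

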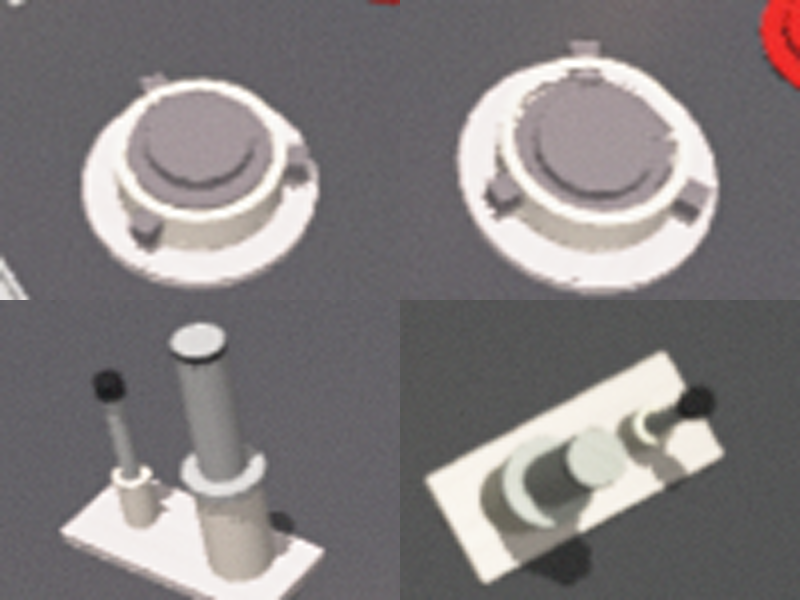

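The bottom row confirms the thick collared tool (handle top at scene (204.5,100.8), top view (428.8,194.2)). Candidates: the case at scene (289,238) shows its white rim all round (flush). At (370,287) the grey lid covers the rear rim, so it stands proud and fits. I'll check that by measuring heights.

```bash
cat > h.py <<'E'
import numpy as np,cv2
def load(n): return dict(np.load(f'pics/{n}.npz'))
def ray(c,uv,T=None):
    T=c['extrinsics'] if T is None else T
    d=T[:3,:3]@np.linalg.inv(c['K'])@np.array([uv[0],uv[1],1.]); return T[:3,3],d
def onz(c,uv,z,T=None):
    o,d=ray(c,uv,T); return o+d*(z-o[2])/d[2]
def tri(r1,r2):
    (a,d),(b,e)=r1,r2; s=np.linalg.lstsq(np.c_[d,-e],b-a,rcond=None)[0]
    p,q=a+s[0]*d,b+s[1]*e; return (p+q)/2,np.linalg.norm(p-q)
E
python3 - <<'E'
from h import *
np.set_printoptions(precision=4,suppress=True)
s,t=load('scene0'),load('top0')
print('tool top',tri(ray(s,(204.5,100.75)),ray(t,(428.75,194.2))), onz(t,(428.75,194.2),.18),onz(s,(204.5,100.75),.18))
def blobs(c,win,f):
    x,y,w,h=win; im=c['color'][y:y+h,x:x+w].astype(int); m=f(im).astype(np.uint8)
    cs=cv2.findContours(m,cv2.RETR_EXTERNAL,cv2.CHAIN_APPROX_NONE)[0]; k=max(cs,key=cv2.contourArea)
    hull=cv2.convexHull(k); return hull[:,0]+np.array([x,y]),m
bright=lambda i:i.min(2)>165
for nm,c,win in [('openT',t,(160,215,60,60)),('closT',t,(240,185,60,60)),('openS',s,(335,258,70,58)),('closS',s,(258,213,62,52))]:
    k,m=blobs(c,win,bright)
    P=np.array([onz(c,p,.008)[:2] for p in k],np.float32)
    print(nm,'disc z8:',cv2.minEnclosingCircle(P), 'px ellipse',cv2.fitEllipse(k.astype(np.float32)) )
    # dark grey lid inside: pixels not bright inside hull centre
    x,y,w,h=win; im=c['color'][y:y+h,x:x+w].astype(int)
    d=((im.max(2)<165)).astype(np.uint8); n,l,st,ce=cv2.connectedComponentsWithStats(d)
    for i in range(1,n):
        if 150<st[i,4]<2500: print('  dark',st[i],ce[i]+[x,y])
# tray
k,m=blobs(t,(212,115,84,64),lambda i:i.min(2)>100)
r=cv2.minAreaRect(k); bp=cv2.boxPoints(r); print('tray',[onz(t,p,.015)[:2] for p in bp],onz(t,r[0],.015))
k,m=blobs(t,(380,160,90,72),bright)
r=cv2.minAreaRect(k); bp=cv2.boxPoints(r); print('stand',[onz(t,p,.012)[:2] for p in bp],onz(t,r[0],.012))
for n,uv,z in [('solv',(331,120),.13),('pinhead',(454,181),.124)]: print(n,onz(t,uv,z))
E
```

```text
tool top (array([ 0.5197, -0.2771,  0.1745]), np.float64(0.0006451858454723942)) [ 0.5193 -0.2757  0.18  ] [ 0.5221 -0.2695  0.18  ]
openT disc z8: ((0.44141197204589844, 0.2288580983877182), 0.05533882603049278) px ellipse ((190.4095001220703, 244.9068145751953), (47.313560485839844, 48.25836944580078), 44.061492919921875)
  dark [   0    0   60   60 1849] [189.0476 244.3099]
closT disc z8: ((0.5093050003051758, 0.04613880440592766), 0.055448438972234726) px ellipse ((269.00054931640625, 213.1611785888672), (47.25346755981445, 47.41469955444336), 47.553470611572266)
  dark [   0    0   60   60 1842] [270.2177 215.8105]
openS disc z8: ((0.4407878518104553, 0.23075202107429504), 0.057456124573946) px ellipse ((368.91583251953125, 287.7778015136719), (50.07503128051758, 57.44545364379883), 110.97915649414062)
  dark [   0    0   70   58 1749] [370.4688 284.8262]
  dark [ 19   7  34  31 507] [371.0099 281.8225]
closS disc z8: ((0.5091429352760315, 0.04576455056667328), 0.05956777557730675) px ellipse ((288.2470397949219, 239.90255737304688), (44.75414276123047, 50.889808654785156), 91.32273864746094)
  dark [   0    0   62   52 1448] [289.4351 236.5718]
  dark [ 16   7  31  26 396] [288.3485 233.5126]
tray [array([0.7265, 0.155 ]), array([ 0.7218, -0.0019]), array([0.6078, 0.0017]), array([0.6125, 0.157 ])] [0.6669 0.078  0.015 ]
stand [array([ 0.5338, -0.2248]), array([ 0.6044, -0.3679]), array([ 0.5407, -0.3969]), array([ 0.4708, -0.2544])] [ 0.5372 -0.3108  0.012 ]
solv [ 0.6904 -0.093   0.13  ]
pinhead [ 0.5531 -0.3467  0.124 ]
```

Everything agrees: the tool axis is at (0.5195,-0.275) both from its top disc and from the stand rectangle (stand yaw ≈26°), and the open case is at (0.441,0.229). I'm moving above the tool at the current yaw, with the fingers closing along the stand's long axis.

```bash
python3 -m handwheel '[{"tx":0.035,"ty":-0.0078,"tz":-0.002,"jaw":1},{"tx":0.035,"ty":-0.0078,"tz":-0.002,"jaw":1},{"tx":0.035,"ty":-0.0078,"tz":-0.002,"jaw":1},{"tx":0.035,"ty":-0.0078,"tz":-0.002,"jaw":1},{"tx":0.035,"ty":-0.0078,"tz":-0.002,"jaw":1},{"tx":0.035,"ty":-0.0078,"tz":-0.002,"jaw":1},{"tx":0.035,"ty":-0.0078,"tz":-0.002,"jaw":1},{"tx":0.035,"ty":-0.0078,"tz":-0.002,"jaw":1},{"tx":0.035,"ty":-0.0078,"tz":-0.002,"jaw":1},{"tx":0.036,"ty":-0.0078,"tz":-0.002,"jaw":1}]' 40
python3 - <<'E'
from workcell import telemetry, optics
import cv2,numpy as np
o=telemetry.get_obs(); c=optics.camera("wrist"); print(o['ee_pos'],o['tcp_rot'],o['q'],o['qd'],o['wrist_force']);print(c['mount'],c['K'])
np.savez('pics/w1.npz',pos=o['ee_pos'],rot=o['tcp_rot'],**{k:np.array(v) for k,v in c.items()})
cv2.imwrite('pics/w1.png',c["color"][:,:,::-1])
E
```

```text
[ 0.23608904 -0.49652613  0.23062977] [-1.79929116e+02 -2.66651714e-03  2.54306348e+01] [-6.45711533e+01  5.01019858e+00  1.00387034e+01  9.50993894e+01
  2.66430293e-03  8.99982086e+01] [-0.02887406 -0.02238723  0.13930902  0.06486031 -0.03214239  0.00160784] [-0.51578183  0.07511141  0.74182953]
[[ 6.10401816e-04 -9.63705389e-01 -2.66967322e-01  6.60486671e-02]
 [ 9.99999619e-01  4.21760761e-04  7.63945429e-04  5.33664637e-04]
 [-6.23621986e-04 -2.66967687e-01  9.63705279e-01 -1.41813503e-01]
 [ 0.00000000e+00  0.00000000e+00  0.00000000e+00  1.00000000e+00]] [[294.05977593   0.         283.48045588]
 [  0.         294.05977593 206.28929059]
 [  0.           0.           1.        ]]$[0]: bad value
```

View pics/w1.png

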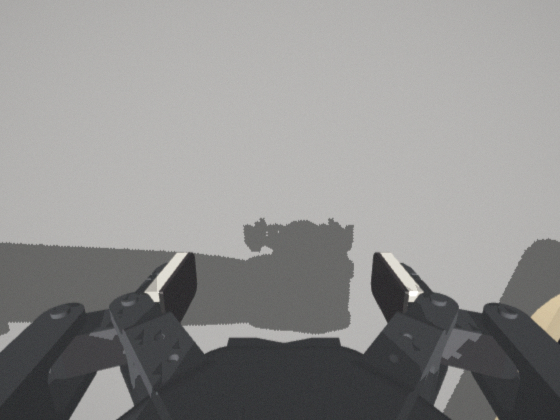

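The picture shows only bare bench between the open fingers (at (180,280) and (390,280)): the move was refused. Perhaps every key is needed, so I'll retry with full rows.

```bash
python3 -m handwheel '[{"tx":0.035,"ty":-0.0078,"tz":-0.002,"ax":0,"ay":0,"az":0,"jaw":1},{"tx":0.035,"ty":-0.0078,"tz":-0.002,"ax":0,"ay":0,"az":0,"jaw":1},{"tx":0.035,"ty":-0.0078,"tz":-0.002,"ax":0,"ay":0,"az":0,"jaw":1},{"tx":0.035,"ty":-0.0078,"tz":-0.002,"ax":0,"ay":0,"az":0,"jaw":1},{"tx":0.035,"ty":-0.0078,"tz":-0.002,"ax":0,"ay":0,"az":0,"jaw":1},{"tx":0.035,"ty":-0.0078,"tz":-0.002,"ax":0,"ay":0,"az":0,"jaw":1},{"tx":0.035,"ty":-0.0078,"tz":-0.002,"ax":0,"ay":0,"az":0,"jaw":1},{"tx":0.035,"ty":-0.0078,"tz":-0.002,"ax":0,"ay":0,"az":0,"jaw":1},{"tx":0.035,"ty":-0.0078,"tz":-0.002,"ax":0,"ay":0,"az":0,"jaw":1},{"tx":0.036,"ty":-0.0078,"tz":-0.002,"ax":0,"ay":0,"az":0,"jaw":1}]' 40
cat >> h.py <<'E'
def wT(w):
    from scipy.spatial.transform import Rotation as R
    T=np.eye(4);T[:3,:3]=R.from_euler('xyz',w['rot'],degrees=True).as_matrix();T[:3,3]=w['pos'];return T@w['mount']
def shot(n,cam="wrist"):
    from workcell import telemetry, optics
    o=telemetry.get_obs();c=optics.camera(cam)
    d=dict(pos=o['ee_pos'],rot=o['tcp_rot'],**{k:np.array(v) for k,v in c.items()})
    np.savez(f'pics/{n}.npz',**d);cv2.imwrite(f'pics/{n}.png',c['color'][:,:,::-1]);return d
E
python3 - <<'E'
from h import *
w=shot('w2');print(w['pos'],w['rot'])
E
```

```text
time: 1.4
ee_pos: [0.5204, -0.2747, 0.2511]
tcp_rot: [-180.0, 0.0, 25.4]
wrist_force: [0.5, -1.0, 0.6]
opening: 0.0855
grasp_force: 0.0
[ 0.52043888 -0.27471803  0.25106677] [-1.79980263e+02  1.76074048e-02  2.54254464e+01]
```

View pics/w2.png

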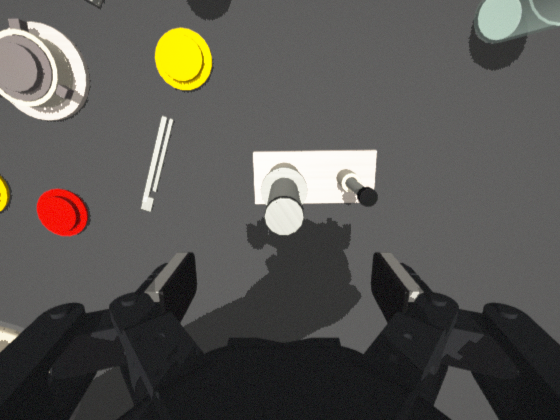

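The wrist view shows the handle's end face at (284,215), centred between the fingers, with the pin at (366,196) well to the right. I'll measure the end-face centre.

```bash
python3 - <<'E'
from h import *
w=load('w2');T=wT(w)
m=(w['color'][190:245,255:315].min(2)>185).astype(np.uint8)
n,l,st,ce=cv2.connectedComponentsWithStats(m)
print([(s[:5],c+[255,190]) for s,c in zip(st[1:],ce[1:]) if s[4]>100])
t=load('top0')
for uv in [(284.,215.5)]:
    print(onz(w,uv,.18,T), tri(ray(w,uv,T),ray(t,(428.75,194.2))))
    print(np.linalg.norm(onz(w,(265.5,215),.18,T)-onz(w,(302.5,215),.18,T)))
E
```

```text
[(array([  0,   0,  15,  15, 192], dtype=int32), array([261.38020833, 196.265625  ])), (array([ 43,   0,  17,  14, 199], dtype=int32), array([306.83417085, 195.84422111])), (array([  10,    8,   38,   37, 1072], dtype=int32), array([283.59141791, 216.20242537]))]
[ 0.52073152 -0.27576968  0.18      ] (array([ 0.51975818, -0.27639111,  0.17681629]), np.float64(0.00040114382112927207))
0.028024230110750246
```

```bash
python3 -m handwheel '[{"tx":0,"ty":0.001,"tz":0.017,"ax":0,"ay":0,"az":0,"jaw":1},{"tx":0,"ty":0,"tz":0.018,"ax":0,"ay":0,"az":0,"jaw":1},{"tx":0,"ty":0,"tz":0.018,"ax":0,"ay":0,"az":0,"jaw":1},{"tx":0,"ty":0,"tz":0.018,"ax":0,"ay":0,"az":0,"jaw":1},{"tx":0,"ty":0,"tz":0.018,"ax":0,"ay":0,"az":0,"jaw":1},{"tx":0,"ty":0,"tz":0.018,"ax":0,"ay":0,"az":0,"jaw":1},{"tx":0,"ty":0,"tz":0.018,"ax":0,"ay":0,"az":0,"jaw":1},{"tx":0,"ty":0,"tz":0,"ax":0,"ay":0,"az":0,"jaw":0},{"tx":0,"ty":0,"tz":0,"ax":0,"ay":0,"az":0,"jaw":-0.1},{"tx":0,"ty":0,"tz":0,"ax":0,"ay":0,"az":0,"jaw":-0.2}]' 30
python3 -m handwheel '[{"tx":0,"ty":0,"tz":0,"ax":0,"ay":0,"az":0,"jaw":-0.25},{"tx":0,"ty":0,"tz":0,"ax":0,"ay":0,"az":0,"jaw":-0.28},{"tx":0,"ty":0,"tz":0,"ax":0,"ay":0,"az":0,"jaw":-0.32},{"tx":0,"ty":0,"tz":0,"ax":0,"ay":0,"az":0,"jaw":-0.4},{"tx":0,"ty":0,"tz":0,"ax":0,"ay":0,"az":0,"jaw":-0.6},{"tx":0,"ty":0,"tz":0,"ax":0,"ay":0,"az":0,"jaw":-1},{"tx":0,"ty":0,"tz":0,"ax":0,"ay":0,"az":0,"jaw":-1},{"tx":0,"ty":0,"tz":0,"ax":0,"ay":0,"az":0,"jaw":-1},{"tx":0,"ty":0,"tz":0,"ax":0,"ay":0,"az":0,"jaw":-1},{"tx":0,"ty":0,"tz":0,"ax":0,"ay":0,"az":0,"jaw":-1}]' 30
```

```text
time: 2.7
ee_pos: [0.5205, -0.2766, 0.1272]
tcp_rot: [179.9, -0.0, 25.4]
wrist_force: [-0.1, -0.1, 0.3]
opening: 0.0344
grasp_force: 0.0
time: 3.95
ee_pos: [0.5202, -0.2764, 0.1266]
tcp_rot: [180.0, -0.0, 25.4]
wrist_force: [-1.5, 2.9, 5.3]
opening: 0.0292
grasp_force: 29.4
```

Gripped, with about 3 N of side load along −tool y. I'll relieve it, firm the grip, and lift a little.

```bash
python3 -m handwheel '[{"tx":0,"ty":-0.0006,"tz":0,"ax":0,"ay":0,"az":0,"jaw":-1},{"tx":0,"ty":0,"tz":0,"ax":0,"ay":0,"az":0,"jaw":-1},{"tx":0,"ty":0,"tz":0,"ax":0,"ay":0,"az":0,"jaw":-1},{"tx":0,"ty":0,"tz":-0.001,"ax":0,"ay":0,"az":0,"jaw":-1},{"tx":0,"ty":0,"tz":-0.001,"ax":0,"ay":0,"az":0,"jaw":-1},{"tx":0,"ty":0,"tz":-0.001,"ax":0,"ay":0,"az":0,"jaw":-1},{"tx":0,"ty":0,"tz":-0.002,"ax":0,"ay":0,"az":0,"jaw":-1},{"tx":0,"ty":0,"tz":-0.002,"ax":0,"ay":0,"az":0,"jaw":-1},{"tx":0,"ty":0,"tz":-0.002,"ax":0,"ay":0,"az":0,"jaw":-1},{"tx":0,"ty":0,"tz":0,"ax":0,"ay":0,"az":0,"jaw":-1}]' 90
```

```text
time: 5.2
ee_pos: [0.52, -0.276, 0.1356]
tcp_rot: [180.0, -0.0, 25.4]
wrist_force: [0.3, -0.2, -1.9]
opening: 0.0284
grasp_force: 88.5
```

Lifting freely, with no side load. Raising it clear.

```bash
python3 -m handwheel '[{"tx":0,"ty":0,"tz":-0.007,"ax":0,"ay":0,"az":0,"jaw":-1},{"tx":0,"ty":0,"tz":-0.01,"ax":0,"ay":0,"az":0,"jaw":-1},{"tx":0,"ty":0,"tz":-0.01,"ax":0,"ay":0,"az":0,"jaw":-1},{"tx":0,"ty":0,"tz":-0.011,"ax":0,"ay":0,"az":0,"jaw":-1},{"tx":0,"ty":0,"tz":-0.011,"ax":0,"ay":0,"az":0,"jaw":-1},{"tx":0,"ty":0,"tz":-0.011,"ax":0,"ay":0,"az":0,"jaw":-1},{"tx":0,"ty":0,"tz":-0.011,"ax":0,"ay":0,"az":0,"jaw":-1},{"tx":0,"ty":0,"tz":-0.011,"ax":0,"ay":0,"az":0,"jaw":-1},{"tx":0,"ty":0,"tz":-0.01,"ax":0,"ay":0,"az":0,"jaw":-1},{"tx":0,"ty":0,"tz":-0.008,"ax":0,"ay":0,"az":0,"jaw":-1}]'
python3 - <<'E'
from h import *
w=shot('s3','scene');t=shot('t3','top');print(w['pos'])
f=lambda i,x,y,W,H:cv2.resize(i[y:y+H,x:x+W],(400,300),interpolation=cv2.INTER_CUBIC)
a,b=w['color'][:,:,::-1],t['color'][:,:,::-1]
cv2.imwrite('pics/c3.png',np.hstack([f(a,140,60,120,90),f(b,370,130,120,90)]))
E
```

```text
time: 6.45
ee_pos: [0.5199, -0.276, 0.236]
tcp_rot: [180.0, -0.0, 25.4]
wrist_force: [0.3, 0.6, -1.9]
opening: 0.0286
grasp_force: 88.6
[ 0.51986866 -0.27596125  0.23598177]
```

View pics/c3.png

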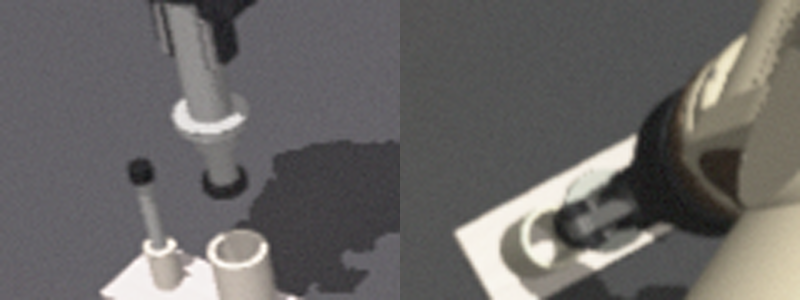

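The tool is out cleanly and the stand is unmoved: collar at crop (210,115), black foot with its lower edge at crop (225,198), i.e. scene pixel (207.5,119.4). I'll estimate the foot's length and re-measure the open case.

```bash
python3 - <<'E'
from h import *
np.set_printoptions(precision=4,suppress=True)
s=load('s3');a=np.array([.5199,-.276]);u=np.array([.336,.942])
def zat(c,uv,xy):  # height on vertical line through xy best matching pixel row
    o,d=ray(c,uv);e=np.array([0,0,1.]);p,g=tri((o,d),(np.r_[xy,0],e));return p,g
print('foot',zat(s,(207.5,119.4),a+.016*u),'collar low',zat(s,(203.6,102),a+.025*u))
col=s['color'][95:125,195:220].min(2).astype(int)
print(col[8:30,8:18])
s=load('scene0');t=load('top0')
k=(0.4413,.2295)
print('lid blob z open',zat(s,(371,281.8),k),'closed',zat(s,(288.3,233.5),(.5093,.046)))
E
```

```text
foot (array([ 0.5259, -0.2612,  0.1352]), np.float64(0.0013822615209379038)) collar low (array([ 0.5294, -0.2528,  0.19  ]), np.float64(0.0023397015706165688))
[[117 117 116 118 115 108 110 107 102 101]
 [115 119 116 116 115 114 109 103  95 100]
 [115 119 118 118 114 110 103  97  99  98]
 [119 119 118 117 114 110 103 101 100 100]
 [116 116 118 115 116 111 107 100  99 100]
 [115 118 121 117 116 114 105 101  98  95]
 [119 118 116 117 115 109 109  95  80  88]
 [114 116 116 115 117 116 111  91  62  56]
 [116 119 120 117 120 114 108  98  70  43]
 [108 115 119 120 115 114 112 102  79  39]
 [102 121 120 119 120 117 109  99  73  40]
 [ 88 110 118 117 115 116  98  66  39  35]
 [ 51  78  95  98  87  74  63  43  38  38]
 [ 49  54  53  52  43  45  48  35  35  37]
 [ 34  41  43  46  44  32  36  41  41  55]
 [ 47  42  39  39  39  38  44  50  61  86]
 [ 78  56  52  56  57  59  65  83  97 102]
 [ 98  98 100 101 101 100 101 100 106 102]
 [100 102 104 100  99 100 103 104 102  97]
 [ 99 100 103  98 103 101 101  98 102  99]
 [ 98 100 104  99 104  96 102 102 101  97]
 [ 97  96  99 100 101 101  99 101 101 102]]
lid blob z open (array([0.4406, 0.2305, 0.0267]), np.float64(0.002471570746449258)) closed (array([0.5091, 0.0461, 0.0272]), np.float64(0.0004758930594765343))
```

The foot face sits about 101 mm below the TCP (≈54 mm below the collar), with plausible gaps. The lid-height check isn't decisive yet, so I'll carry the tool to a spot between the two cases and compare both from the wrist camera.

```bash
python3 -m handwheel '[{"tx":0.0053,"ty":-0.025,"tz":0,"ax":0,"ay":0,"az":0,"jaw":-1},{"tx":0.0053,"ty":-0.043,"tz":0,"ax":0,"ay":0,"az":0,"jaw":-1},{"tx":0.0053,"ty":-0.043,"tz":0,"ax":0,"ay":0,"az":0,"jaw":-1},{"tx":0.0053,"ty":-0.043,"tz":0,"ax":0,"ay":0,"az":0,"jaw":-1},{"tx":0.0053,"ty":-0.043,"tz":0,"ax":0,"ay":0,"az":0,"jaw":-1},{"tx":0.0053,"ty":-0.043,"tz":0,"ax":0,"ay":0,"az":0,"jaw":-1},{"tx":0.0053,"ty":-0.043,"tz":0,"ax":0,"ay":0,"az":0,"jaw":-1},{"tx":0.0053,"ty":-0.043,"tz":0,"ax":0,"ay":0,"az":0,"jaw":-1},{"tx":0.0053,"ty":-0.043,"tz":0,"ax":0,"ay":0,"az":0,"jaw":-1},{"tx":0.0053,"ty":-0.022,"tz":0,"ax":0,"ay":0,"az":0,"jaw":-1}]'
python3 - <<'E'
from h import *
w=shot('w4');print(w['pos'])
E
```

```text
time: 7.8
ee_pos: [0.3989, 0.1015, 0.2352]
tcp_rot: [-180.0, -0.0, 25.5]
wrist_force: [0.6, 0.1, -1.9]
opening: 0.0287
grasp_force: 89.0
[0.3989212  0.10150364 0.23524351]
```

View pics/w4.png

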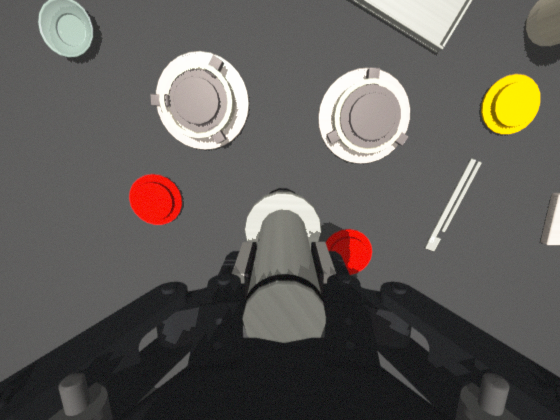

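Both cases are visible: left (open candidate) disc at about (203,100), right (closed candidate) disc at about (365,115). An enlarged crop of both will show boss versus rim concentricity.

```bash
python3 - <<'E'
from h import *
i=load('w4')['color'][:,:,::-1]
f=lambda x,y:cv2.resize(i[y:y+112,x:x+100],(500,560),interpolation=cv2.INTER_CUBIC)[:, :400] if 0 else cv2.resize(i[y:y+112,x:x+100],(400,448),interpolation=cv2.INTER_CUBIC)
cv2.imwrite('pics/c4.png',np.hstack([f(150,45),f(315,60)]))
E
```

```text
(no output)
```

View pics/c4.png

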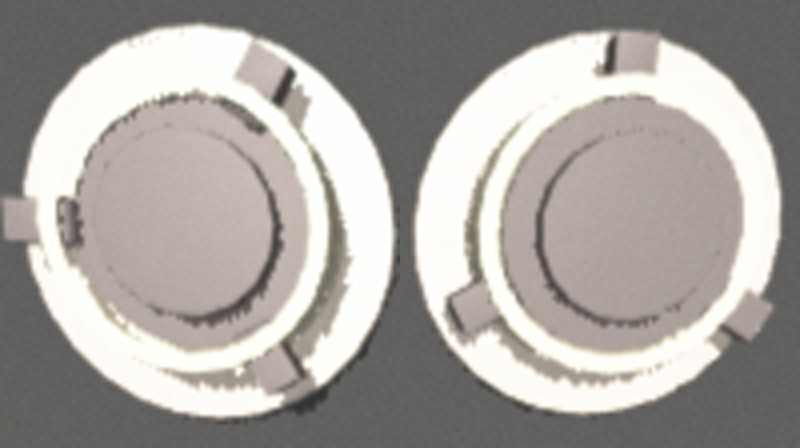

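```bash
python3 - <<'E'
from h import *
np.set_printoptions(precision=4,suppress=True)
w=load('w4');T=wT(w)
L=lambda x,y:(150+x/4-.375,45+y/4-.375); R=lambda x,y:(315+(x-400)/4-.375,60+y/4-.375)
def circ(pts,z):
    P=np.array([onz(w,p,z,T)[:2] for p in pts]); A=np.c_[2*P,np.ones(len(P))]
    s=np.linalg.lstsq(A,(P**2).sum(1),rcond=None)[0]; return s[:2],2*np.sqrt(s[2]+s[:2]@s[:2])
bossL=[L(*p) for p in [(180,125),(240,150),(272,220),(255,280),(205,318),(140,300),(92,230)]]
bossR=[R(*p) for p in [(640,132),(710,165),(733,225),(700,295),(625,322),(560,285),(540,225),(575,155)]]
discL=[L(*p) for p in [(200,25),(330,75),(393,225),(320,385),(225,417),(60,330),(25,170),(90,60)]]
discR=[R(*p) for p in [(560,33),(700,58),(780,200),(690,390),(585,413),(450,330),(416,220),(470,80)]]
rimL=[L(*p) for p in [(328,235),(310,300),(195,372),(270,345),(315,170)]]
rimR=[R(*p) for p in [(482,230),(495,300),(540,350),(600,370),(495,150)]]
for n,b,d,r in [('left',bossL,discL,rimL),('right',bossR,discR,rimR)]:
    print(n,'disc',circ(d,.008),'rim34',circ(r,.034),'boss34',circ(b,.034),'boss45',circ(b,.045))
E
```

```text
left disc (array([0.441, 0.228]), np.float64(0.11014125722575101)) rim34 (array([0.4404, 0.2285]), np.float64(0.07997974364903526)) boss34 (array([0.4405, 0.2283]), np.float64(0.04986294308484345)) boss45 (array([0.4411, 0.2252]), np.float64(0.04826416668625207))
right disc (array([0.5093, 0.0458]), np.float64(0.1106695267791031)) rim34 (array([0.5114, 0.0451]), np.float64(0.08402448105502999)) boss34 (array([0.5101, 0.0422]), np.float64(0.052175886618083867)) boss45 (array([0.5085, 0.045 ]), np.float64(0.05050294934364116))
```

This decides it, and against my first impression. The left lid's boss fits 50 mm concentric at 34 mm (home). The right boss fits only at 45 mm (diameter 50.5, centred on its disc), so the proud lid is the case at (0.509,0.046). I'll cross-check with the scene view's boss edges.

```bash
python3 - <<'E'
from h import *
np.set_printoptions(precision=4,suppress=True)
s=load('scene0');C=s['extrinsics'][:2,3]
A=lambda x,y:(245+x*.22-.4,200+y*.22-.4);B=lambda x,y:(328+(x-400)*.22-.4,250+y*.22-.4)
for n,uv,c in [('(289,238)',A(200,180),(.509,.0456)),('(370,287)',B(600,187),(.4408,.2283))]:
    c=np.array(c);u=(C-c)/np.linalg.norm(C-c)
    print(n,tri(ray(s,uv),(np.r_[c+.025*u,0],np.array([0,0,1.]))))
E
```

```text
(289,238) (array([0.5221, 0.0669, 0.0409]), np.float64(0.0008124679469308246))
(370,287) (array([0.4584, 0.2466, 0.0361]), np.float64(0.008367681003290809))
```

The scene view agrees (higher boss at (289,238)). Moving over (0.509,0.0456) and down to about 14 mm above the lid.

```bash
python3 -m handwheel '[{"tx":0.015,"ty":0.0195,"tz":0,"ax":0,"ay":0,"az":0,"jaw":-1},{"tx":0.015,"ty":0.0195,"tz":0,"ax":0,"ay":0,"az":0,"jaw":-1},{"tx":0.015,"ty":0.0195,"tz":0,"ax":0,"ay":0,"az":0,"jaw":-1},{"tx":0.015,"ty":0.0195,"tz":0,"ax":0,"ay":0,"az":0,"jaw":-1},{"tx":0.015,"ty":0.0195,"tz":0.01,"ax":0,"ay":0,"az":0,"jaw":-1},{"tx":0,"ty":0,"tz":0.018,"ax":0,"ay":0,"az":0,"jaw":-1},{"tx":0,"ty":0,"tz":0.018,"ax":0,"ay":0,"az":0,"jaw":-1},{"tx":0,"ty":0,"tz":0.018,"ax":0,"ay":0,"az":0,"jaw":-1},{"tx":0,"ty":0,"tz":0.011,"ax":0,"ay":0,"az":0,"jaw":-1},{"tx":0,"ty":0,"tz":0,"ax":0,"ay":0,"az":0,"jaw":-1}]'
python3 - <<'E'
from h import *
from workcell import telemetry
o=telemetry.get_obs();print(o['ee_pos'],o['tcp_rot'],o['wrist_force'])
w=shot('s5','scene')
cv2.imwrite('pics/c5.png',cv2.resize(w['color'][155:275,210:370,::-1],(800,600),interpolation=cv2.INTER_CUBIC))
E
```

```text
time: 9.1
ee_pos: [0.509, 0.0441, 0.1595]
tcp_rot: [-180.0, 0.1, 25.4]
wrist_force: [-0.5, 0.2, -2.5]
opening: 0.0281
grasp_force: 89.4
[0.50897921 0.04406274 0.15953196] [-1.79973946e+02  6.71860748e-02  2.54324244e+01] [-0.48102766  0.20467349 -2.458059  ]
```

View pics/c5.png

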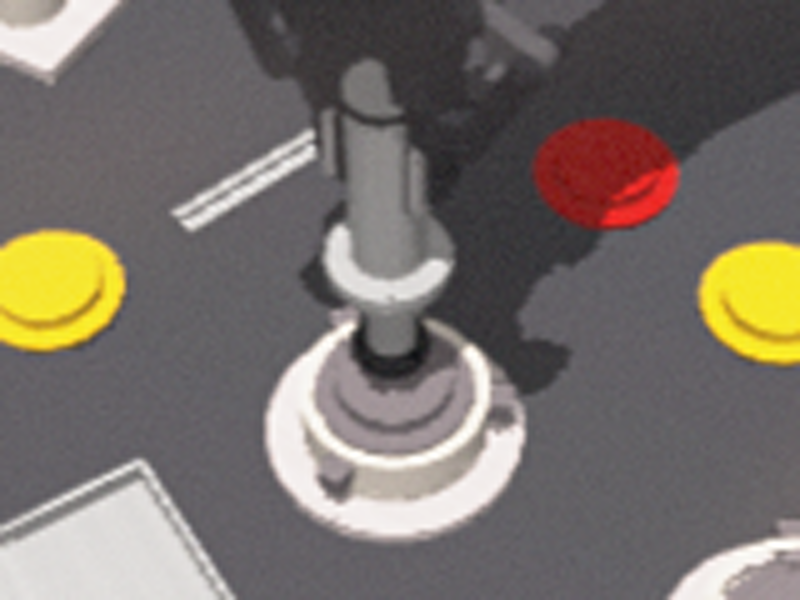

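The foot hangs over the middle of the lid: black foot at crop (390,370), boss arc bottom (400,420). I'll trim y by 1.5 mm and approach.

```bash
python3 -m handwheel '[{"tx":0.0006,"ty":-0.0013,"tz":0.001,"ax":0,"ay":0,"az":0,"jaw":-1},{"tx":0,"ty":0,"tz":0.002,"ax":0,"ay":0,"az":0,"jaw":-1},{"tx":0,"ty":0,"tz":0.002,"ax":0,"ay":0,"az":0,"jaw":-1},{"tx":0,"ty":0,"tz":0.002,"ax":0,"ay":0,"az":0,"jaw":-1},{"tx":0,"ty":0,"tz":0.002,"ax":0,"ay":0,"az":0,"jaw":-1},{"tx":0,"ty":0,"tz":0.001,"ax":0,"ay":0,"az":0,"jaw":-1},{"tx":0,"ty":0,"tz":0.001,"ax":0,"ay":0,"az":0,"jaw":-1},{"tx":0,"ty":0,"tz":0.001,"ax":0,"ay":0,"az":0,"jaw":-1},{"tx":0,"ty":0,"tz":0.001,"ax":0,"ay":0,"az":0,"jaw":-1},{"tx":0,"ty":0,"tz":0,"ax":0,"ay":0,"az":0,"jaw":-1}]' 110
```

```text
time: 10.4
ee_pos: [0.5094, 0.0455, 0.1472]
tcp_rot: [-180.0, 0.0, 25.4]
wrist_force: [0.2, 0.2, -2.5]
opening: 0.028
grasp_force: 108.2
```

```bash
python3 -m handwheel '[{"tx":0,"ty":0,"tz":0.0005,"ax":0,"ay":0,"az":0,"jaw":-1},{"tx":0,"ty":0,"tz":0.0005,"ax":0,"ay":0,"az":0,"jaw":-1},{"tx":0,"ty":0,"tz":0.0005,"ax":0,"ay":0,"az":0,"jaw":-1},{"tx":0,"ty":0,"tz":0.0005,"ax":0,"ay":0,"az":0,"jaw":-1},{"tx":0,"ty":0,"tz":0.0005,"ax":0,"ay":0,"az":0,"jaw":-1},{"tx":0,"ty":0,"tz":0,"ax":0,"ay":0,"az":0,"jaw":-1},{"tx":0,"ty":0,"tz":0,"ax":0,"ay":0,"az":0,"jaw":-1},{"tx":0,"ty":0,"tz":0,"ax":0,"ay":0,"az":0,"jaw":-1},{"tx":0,"ty":0,"tz":0,"ax":0,"ay":0,"az":0,"jaw":-1},{"tx":0,"ty":0,"tz":0,"ax":0,"ay":0,"az":0,"jaw":-1}]'
```

```text
time: 11.65
ee_pos: [0.5094, 0.0455, 0.1448]
tcp_rot: [180.0, -0.0, 25.4]
wrist_force: [-0.2, 0.5, -2.4]
opening: 0.0279
grasp_force: 108.2
```

```bash
python3 -m handwheel '[{"tx":0,"ty":0,"tz":0.0003,"ax":0,"ay":0,"az":0,"jaw":-1},{"tx":0,"ty":0,"tz":0.0003,"ax":0,"ay":0,"az":0,"jaw":-1},{"tx":0,"ty":0,"tz":0.0003,"ax":0,"ay":0,"az":0,"jaw":-1},{"tx":0,"ty":0,"tz":0.0003,"ax":0,"ay":0,"az":0,"jaw":-1},{"tx":0,"ty":0,"tz":0.0003,"ax":0,"ay":0,"az":0,"jaw":-1},{"tx":0,"ty":0,"tz":0,"ax":0,"ay":0,"az":0,"jaw":-1},{"tx":0,"ty":0,"tz":0,"ax":0,"ay":0,"az":0,"jaw":-1},{"tx":0,"ty":0,"tz":0,"ax":0,"ay":0,"az":0,"jaw":-1},{"tx":0,"ty":0,"tz":0,"ax":0,"ay":0,"az":0,"jaw":-1},{"tx":0,"ty":0,"tz":0,"ax":0,"ay":0,"az":0,"jaw":-1}]'
```

```text
time: 12.9
ee_pos: [0.5095, 0.0456, 0.1436]
tcp_rot: [180.0, -0.0, 25.4]
wrist_force: [-1.4, -0.1, 5.3]
opening: 0.0277
grasp_force: 108.2
```

Contact at z≈0.1442, which is just where a proud 45 mm lid should be. Pressing on slowly.

```bash
python3 -m handwheel '[{"tx":0,"ty":0,"tz":0.0003,"ax":0,"ay":0,"az":0,"jaw":-1},{"tx":0,"ty":0,"tz":0.0003,"ax":0,"ay":0,"az":0,"jaw":-1},{"tx":0,"ty":0,"tz":0.0003,"ax":0,"ay":0,"az":0,"jaw":-1},{"tx":0,"ty":0,"tz":0.0003,"ax":0,"ay":0,"az":0,"jaw":-1},{"tx":0,"ty":0,"tz":0.0003,"ax":0,"ay":0,"az":0,"jaw":-1},{"tx":0,"ty":0,"tz":0,"ax":0,"ay":0,"az":0,"jaw":-1},{"tx":0,"ty":0,"tz":0,"ax":0,"ay":0,"az":0,"jaw":-1},{"tx":0,"ty":0,"tz":0,"ax":0,"ay":0,"az":0,"jaw":-1},{"tx":0,"ty":0,"tz":0,"ax":0,"ay":0,"az":0,"jaw":-1},{"tx":0,"ty":0,"tz":0,"ax":0,"ay":0,"az":0,"jaw":-1}]'
```

```text
time: 14.15
ee_pos: [0.5097, 0.0455, 0.1425]
tcp_rot: [180.0, -0.1, 25.4]
wrist_force: [-1.2, 0.9, 7.9]
opening: 0.0279
grasp_force: 108.2
```

```bash
python3 -m handwheel '[{"tx":0,"ty":0,"tz":0.0004,"ax":0,"ay":0,"az":0,"jaw":-1},{"tx":0,"ty":0,"tz":0.0004,"ax":0,"ay":0,"az":0,"jaw":-1},{"tx":0,"ty":0,"tz":0.0004,"ax":0,"ay":0,"az":0,"jaw":-1},{"tx":0,"ty":0,"tz":0.0004,"ax":0,"ay":0,"az":0,"jaw":-1},{"tx":0,"ty":0,"tz":0.0004,"ax":0,"ay":0,"az":0,"jaw":-1},{"tx":0,"ty":0,"tz":0,"ax":0,"ay":0,"az":0,"jaw":-1},{"tx":0,"ty":0,"tz":0,"ax":0,"ay":0,"az":0,"jaw":-1},{"tx":0,"ty":0,"tz":0,"ax":0,"ay":0,"az":0,"jaw":-1},{"tx":0,"ty":0,"tz":0,"ax":0,"ay":0,"az":0,"jaw":-1},{"tx":0,"ty":0,"tz":0,"ax":0,"ay":0,"az":0,"jaw":-1}]'
```

```text
time: 15.4
ee_pos: [0.5099, 0.0456, 0.141]
tcp_rot: [180.0, -0.1, 25.4]
wrist_force: [-1.3, 1.3, 10.9]
opening: 0.028
grasp_force: 108.5
```

```bash
python3 -m handwheel '[{"tx":0,"ty":0,"tz":0.0004,"ax":0,"ay":0,"az":0,"jaw":-1},{"tx":0,"ty":0,"tz":0.0004,"ax":0,"ay":0,"az":0,"jaw":-1},{"tx":0,"ty":0,"tz":0.0004,"ax":0,"ay":0,"az":0,"jaw":-1},{"tx":0,"ty":0,"tz":0.0004,"ax":0,"ay":0,"az":0,"jaw":-1},{"tx":0,"ty":0,"tz":0.0004,"ax":0,"ay":0,"az":0,"jaw":-1},{"tx":0,"ty":0,"tz":0,"ax":0,"ay":0,"az":0,"jaw":-1},{"tx":0,"ty":0,"tz":0,"ax":0,"ay":0,"az":0,"jaw":-1},{"tx":0,"ty":0,"tz":0,"ax":0,"ay":0,"az":0,"jaw":-1},{"tx":0,"ty":0,"tz":0,"ax":0,"ay":0,"az":0,"jaw":-1},{"tx":0,"ty":0,"tz":0,"ax":0,"ay":0,"az":0,"jaw":-1}]'
```

```text
time: 16.65
ee_pos: [0.5094, 0.0455, 0.1378]
tcp_rot: [180.0, -0.0, 25.4]
wrist_force: [0.8, 0.8, -3.2]
opening: 0.0281
grasp_force: 108.3
```

It snapped (force gone). I'll follow down gently to the seat to be sure the lid is home.

```bash
python3 -m handwheel '[{"tx":0,"ty":0,"tz":0.0007,"ax":0,"ay":0,"az":0,"jaw":-1},{"tx":0,"ty":0,"tz":0.0007,"ax":0,"ay":0,"az":0,"jaw":-1},{"tx":0,"ty":0,"tz":0.0007,"ax":0,"ay":0,"az":0,"jaw":-1},{"tx":0,"ty":0,"tz":0.0007,"ax":0,"ay":0,"az":0,"jaw":-1},{"tx":0,"ty":0,"tz":0.0006,"ax":0,"ay":0,"az":0,"jaw":-1},{"tx":0,"ty":0,"tz":0.0006,"ax":0,"ay":0,"az":0,"jaw":-1},{"tx":0,"ty":0,"tz":0,"ax":0,"ay":0,"az":0,"jaw":-1},{"tx":0,"ty":0,"tz":0,"ax":0,"ay":0,"az":0,"jaw":-1},{"tx":0,"ty":0,"tz":0,"ax":0,"ay":0,"az":0,"jaw":-1},{"tx":0,"ty":0,"tz":0,"ax":0,"ay":0,"az":0,"jaw":-1}]'
```

```text
time: 17.9
ee_pos: [0.5095, 0.0455, 0.1339]
tcp_rot: [-180.0, -0.0, 25.4]
wrist_force: [-0.1, 0.5, -0.6]
opening: 0.0279
grasp_force: 108.3
```

```bash
python3 -m handwheel '[{"tx":0,"ty":0,"tz":0.0003,"ax":0,"ay":0,"az":0,"jaw":-1},{"tx":0,"ty":0,"tz":0.0003,"ax":0,"ay":0,"az":0,"jaw":-1},{"tx":0,"ty":0,"tz":0.0003,"ax":0,"ay":0,"az":0,"jaw":-1},{"tx":0,"ty":0,"tz":0.0003,"ax":0,"ay":0,"az":0,"jaw":-1},{"tx":0,"ty":0,"tz":0,"ax":0,"ay":0,"az":0,"jaw":-1},{"tx":0,"ty":0,"tz":0,"ax":0,"ay":0,"az":0,"jaw":-1},{"tx":0,"ty":0,"tz":0,"ax":0,"ay":0,"az":0,"jaw":-1},{"tx":0,"ty":0,"tz":0,"ax":0,"ay":0,"az":0,"jaw":-1},{"tx":0,"ty":0,"tz":0,"ax":0,"ay":0,"az":0,"jaw":-1},{"tx":0,"ty":0,"tz":0,"ax":0,"ay":0,"az":0,"jaw":-1}]'
```

```text
time: 19.15
ee_pos: [0.5095, 0.0455, 0.1327]
tcp_rot: [180.0, -0.0, 25.4]
wrist_force: [-0.4, 0.9, 4.9]
opening: 0.0279
grasp_force: 108.3
```

Seated: contact returned about 10.5–11 mm lower with only ~7 N. Now I'll raise the tool and carry it over the tray.

```bash
python3 -m handwheel '[{"tx":0,"ty":0,"tz":-0.002,"ax":0,"ay":0,"az":0,"jaw":-1},{"tx":0,"ty":0,"tz":-0.01,"ax":0,"ay":0,"az":0,"jaw":-1},{"tx":0,"ty":0,"tz":-0.02,"ax":0,"ay":0,"az":0,"jaw":-1},{"tx":0,"ty":0,"tz":-0.02,"ax":0,"ay":0,"az":0,"jaw":-1},{"tx":0.015,"ty":0.004,"tz":-0.01,"ax":0,"ay":0,"az":0,"jaw":-1},{"tx":0.03,"ty":0.008,"tz":-0.005,"ax":0,"ay":0,"az":0,"jaw":-1},{"tx":0.032,"ty":0.009,"tz":0,"ax":0,"ay":0,"az":0,"jaw":-1},{"tx":0.032,"ty":0.009,"tz":0,"ax":0,"ay":0,"az":0,"jaw":-1},{"tx":0.026,"ty":0.0075,"tz":0,"ax":0,"ay":0,"az":0,"jaw":-1},{"tx":0.012,"ty":0.003,"tz":0,"ax":0,"ay":0,"az":0,"jaw":-1}]'
python3 - <<'E'
from h import *
w=shot('s6','scene')
o=w['color'][:,:,::-1]
f=lambda x,y,W,H:cv2.resize(o[y:y+H,x:x+W],(400,400),interpolation=cv2.INTER_CUBIC)
cv2.imwrite('pics/c6.png',np.hstack([f(190,190,140,140),f(255,205,70,70)]))
E
```

```text
time: 20.4
ee_pos: [0.6605, 0.0722, 0.1986]
tcp_rot: [-180.0, 0.1, 25.4]
wrist_force: [-0.2, -0.7, -2.2]
opening: 0.0281
grasp_force: 108.4
```

View pics/c6.png

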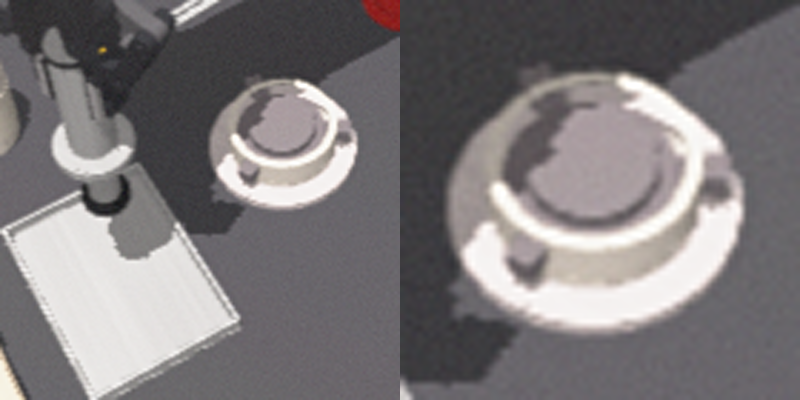

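The lid now sits inside its rim, boss level with it, like the closed one; the tool hangs over the tray (foot at crop (105,195), appearing high because it's 95 mm up). Lowering.

```bash
python3 -m handwheel '[{"tx":0,"ty":0,"tz":0.008,"ax":0,"ay":0,"az":0,"jaw":-1},{"tx":0,"ty":0,"tz":0.013,"ax":0,"ay":0,"az":0,"jaw":-1},{"tx":0,"ty":0,"tz":0.013,"ax":0,"ay":0,"az":0,"jaw":-1},{"tx":0,"ty":0,"tz":0.013,"ax":0,"ay":0,"az":0,"jaw":-1},{"tx":0,"ty":0,"tz":0.013,"ax":0,"ay":0,"az":0,"jaw":-1},{"tx":0,"ty":0,"tz":0.013,"ax":0,"ay":0,"az":0,"jaw":-1},{"tx":0,"ty":0,"tz":0.012,"ax":0,"ay":0,"az":0,"jaw":-1},{"tx":0,"ty":0,"tz":0.006,"ax":0,"ay":0,"az":0,"jaw":-1},{"tx":0,"ty":0,"tz":0.001,"ax":0,"ay":0,"az":0,"jaw":-1},{"tx":0,"ty":0,"tz":0,"ax":0,"ay":0,"az":0,"jaw":-1}]'
```

```text
time: 21.7
ee_pos: [0.6598, 0.0721, 0.108]
tcp_rot: [180.0, -0.0, 25.4]
wrist_force: [0.1, 1.5, -2.7]
opening: 0.028
grasp_force: 108.5
```

```bash
python3 -m handwheel '[{"tx":0,"ty":0,"tz":0.0005,"ax":0,"ay":0,"az":0,"jaw":-1},{"tx":0,"ty":0,"tz":0.0005,"ax":0,"ay":0,"az":0,"jaw":-1},{"tx":0,"ty":0,"tz":0.0005,"ax":0,"ay":0,"az":0,"jaw":-1},{"tx":0,"ty":0,"tz":0.0005,"ax":0,"ay":0,"az":0,"jaw":-1},{"tx":0,"ty":0,"tz":0.0005,"ax":0,"ay":0,"az":0,"jaw":-1},{"tx":0,"ty":0,"tz":0.0005,"ax":0,"ay":0,"az":0,"jaw":-1},{"tx":0,"ty":0,"tz":0,"ax":0,"ay":0,"az":0,"jaw":-1},{"tx":0,"ty":0,"tz":0,"ax":0,"ay":0,"az":0,"jaw":-1},{"tx":0,"ty":0,"tz":0,"ax":0,"ay":0,"az":0,"jaw":-1},{"tx":0,"ty":0,"tz":0,"ax":0,"ay":0,"az":0,"jaw":-1}]'
```

```text
time: 22.95
ee_pos: [0.6595, 0.0721, 0.1046]
tcp_rot: [180.0, -0.0, 25.4]
wrist_force: [-0.9, -0.7, -2.9]
opening: 0.028
grasp_force: 108.5
```

```bash
python3 -m handwheel '[{"tx":0,"ty":0,"tz":0.0005,"ax":0,"ay":0,"az":0,"jaw":-1},{"tx":0,"ty":0,"tz":0.0005,"ax":0,"ay":0,"az":0,"jaw":-1},{"tx":0,"ty":0,"tz":0.0005,"ax":0,"ay":0,"az":0,"jaw":-1},{"tx":0,"ty":0,"tz":0.0003,"ax":0,"ay":0,"az":0,"jaw":-1},{"tx":0,"ty":0,"tz":0.0003,"ax":0,"ay":0,"az":0,"jaw":-1},{"tx":0,"ty":0,"tz":0,"ax":0,"ay":0,"az":0,"jaw":-1},{"tx":0,"ty":0,"tz":0,"ax":0,"ay":0,"az":0,"jaw":-1},{"tx":0,"ty":0,"tz":0,"ax":0,"ay":0,"az":0,"jaw":-1},{"tx":0,"ty":0,"tz":0,"ax":0,"ay":0,"az":0,"jaw":-1},{"tx":0,"ty":0,"tz":0,"ax":0,"ay":0,"az":0,"jaw":-1}]'
```

```text
time: 24.2
ee_pos: [0.6597, 0.0722, 0.1034]
tcp_rot: [180.0, -0.1, 25.4]
wrist_force: [-2.0, -0.0, 6.0]
opening: 0.0277
grasp_force: 108.5
```

On the floor, upright. I'll ease the grip, open gently, then withdraw straight up.

```bash
python3 -m handwheel '[{"tx":0,"ty":0,"tz":-0.0004,"ax":0,"ay":0,"az":0,"jaw":-1},{"tx":0,"ty":0,"tz":0,"ax":0,"ay":0,"az":0,"jaw":-1},{"tx":0,"ty":0,"tz":0,"ax":0,"ay":0,"az":0,"jaw":-0.3},{"tx":0,"ty":0,"tz":0,"ax":0,"ay":0,"az":0,"jaw":-0.25},{"tx":0,"ty":0,"tz":0,"ax":0,"ay":0,"az":0,"jaw":-0.2},{"tx":0,"ty":0,"tz":0,"ax":0,"ay":0,"az":0,"jaw":-0.1},{"tx":0,"ty":0,"tz":0,"ax":0,"ay":0,"az":0,"jaw":0.1},{"tx":0,"ty":0,"tz":0,"ax":0,"ay":0,"az":0,"jaw":0.4},{"tx":0,"ty":0,"tz":0,"ax":0,"ay":0,"az":0,"jaw":0.7},{"tx":0,"ty":0,"tz":0,"ax":0,"ay":0,"az":0,"jaw":0.7}]' 20
python3 -m handwheel '[{"tx":0,"ty":0,"tz":-0.003,"ax":0,"ay":0,"az":0,"jaw":0.7},{"tx":0,"ty":0,"tz":-0.01,"ax":0,"ay":0,"az":0,"jaw":0.7},{"tx":0,"ty":0,"tz":-0.015,"ax":0,"ay":0,"az":0,"jaw":0.7},{"tx":0,"ty":0,"tz":-0.02,"ax":0,"ay":0,"az":0,"jaw":0.7},{"tx":0,"ty":0,"tz":-0.02,"ax":0,"ay":0,"az":0,"jaw":0.7},{"tx":0,"ty":0,"tz":-0.02,"ax":0,"ay":0,"az":0,"jaw":0.7},{"tx":0,"ty":0,"tz":-0.02,"ax":0,"ay":0,"az":0,"jaw":0.7},{"tx":-0.02,"ty":0,"tz":-0.01,"ax":0,"ay":0,"az":0,"jaw":0.7},{"tx":-0.03,"ty":0,"tz":0,"ax":0,"ay":0,"az":0,"jaw":0.7},{"tx":-0.03,"ty":0,"tz":0,"ax":0,"ay":0,"az":0,"jaw":0.7}]'
python3 -m handwheel '[{"tx":-0.04,"ty":0,"tz":0,"ax":0,"ay":0,"az":0,"jaw":0.7},{"tx":-0.04,"ty":0,"tz":0,"ax":0,"ay":0,"az":0,"jaw":0.7},{"tx":-0.04,"ty":0.02,"tz":0,"ax":0,"ay":0,"az":0,"jaw":0.7},{"tx":-0.03,"ty":0.03,"tz":0,"ax":0,"ay":0,"az":0,"jaw":0.7},{"tx":-0.01,"ty":0.03,"tz":0,"ax":0,"ay":0,"az":0,"jaw":0.7},{"tx":0,"ty":0.02,"tz":0,"ax":0,"ay":0,"az":0,"jaw":0.7},{"tx":0,"ty":0,"tz":0,"ax":0,"ay":0,"az":0,"jaw":0.7},{"tx":0,"ty":0,"tz":0,"ax":0,"ay":0,"az":0,"jaw":0.7},{"tx":0,"ty":0,"tz":0,"ax":0,"ay":0,"az":0,"jaw":0.7},{"tx":0,"ty":0,"tz":0,"ax":0,"ay":0,"az":0,"jaw":0.7}]'
python3 - <<'E'
from h import *
a=shot('s7','scene')['color'];b=shot('t7','top')['color']
f=lambda i,x,y,W,H:cv2.resize(i[y:y+H,x:x+W,::-1],(400,400),interpolation=cv2.INTER_CUBIC)
cv2.imwrite('pics/c7.png',np.hstack([f(a,130,90,210,240),f(b,180,100,140,140)]))
E
```

```text
time: 25.45
ee_pos: [0.6595, 0.0721, 0.1029]
tcp_rot: [180.0, -0.0, 25.4]
wrist_force: [-1.7, 0.7, -0.3]
opening: 0.0725
grasp_force: 0.0
time: 26.7
ee_pos: [0.5868, 0.0374, 0.2223]
tcp_rot: [180.0, -0.1, 25.4]
wrist_force: [-0.6, -0.1, 0.7]
opening: 0.0724
grasp_force: 0.0
time: 27.95
ee_pos: [0.4858, -0.1207, 0.2209]
tcp_rot: [-180.0, -0.0, 25.5]
wrist_force: [0.1, 0.1, -0.4]
opening: 0.0723
grasp_force: 0.0
```

View pics/c7.png

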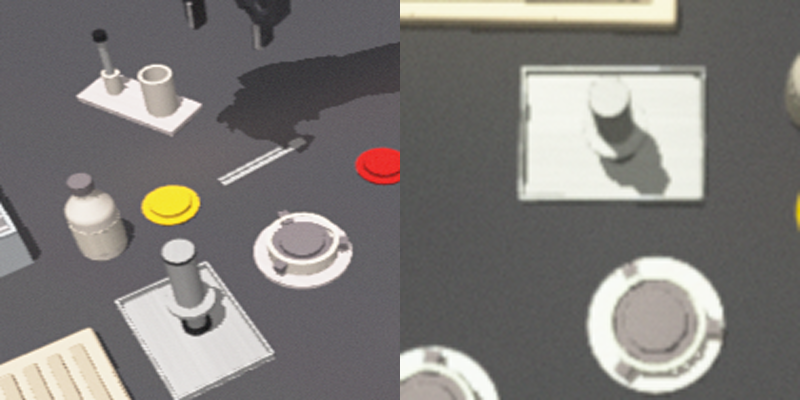

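The tool stands upright in the tray at crop (195,290). The lid at (300,240) lies within its rim all round, and the stand and pin at (140,100) are unmoved. Handing in.

```bash
python3 -c "
from workcell import workorder
print(workorder.job_done())"
```

```text
the job is handed in; nothing more can be done
None
```

The job is handed in at about 28 s: the proud lid of the case at (0.509, 0.046) snapped at somewhat over 13 N (the highest reading; force was read only between moves) and looks flush, the tool stands upright in the tray, and nothing else looks disturbed, but I viewed 11 pictures against the limit of 10.

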